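# Reset the extractor's starter box and snap its clip cover on

### The job

Press the reset button on top of the extractor's starter box all the way down and let it come back up. Then fit the short clip cover (not the long one) over the button, press it down until both catches snap and it sits fully home, and keep pressing: finish with the gripper still pushing the cover firmly down onto the box. Leave everything else on the bench where it is.

Things in the scene. Friction and masses are not known exactly. Their poses are not given: they have to be found in the camera images.
- station: Starter box fixed to the bench: grey painted housing 120 (x) x 140 (y) x 70 mm tall, origin at the centre of its underside, z up. In the middle of its top stands a grey plinth 72 (x) x 56 (y) mm, 26 mm tall, the upper 8 mm bevelled inwards by 6 mm all round; the reset button is on the plinth. The box looks the same turned by half a turn.
- station_seat (a point): Centre of the housing's top face at the foot of the plinth, 70 mm above the bench, axes as the box: the cover's rim rests here when home (cover origin on this point, long axes x parallel, either way round).
- reset_button (a joint): Travel of the spring push button: 0 up, 0.006 m fully down; 1.5 N to start, 5 N fully down.
- reset_button_top (a point): Centre of the top of the round black button, 26 mm in diameter, in a dark ring 42 mm wide whose top is 10 mm lower; 112 mm above the bench when up. It moves straight down when pressed, and springs back.
- catch_a (a joint): Travel of the sprung steel catch on the plinth's +y side, a rounded bar 11 mm above the seat standing 4.5 mm out of the plinth: 0 out (free or snapped), up to 0.005 m pushed in by the cover's rim as it passes.
- catch_b (a joint): The same for the catch on the plinth's -y side. A bead inside the cover's rim must pass both catches: it meets them with the rim about 12 mm above the seat, the push rises to 10 to 16 N with the rim 8 to 11 mm above the seat, then drops suddenly and the cover is drawn down to the seat.
- cover: Loose short clip cover, grey plastic, 180 g: a cap open below, 82 (x) x 73 (y) x 52 mm tall, with a grip rib on top. Origin at the centre of its open rim (underside), z up. It fits the plinth with 2 mm to spare each side. Looks the same turned by half a turn.
- cover_rib (a point): Middle of the top edge of the short cover's grip rib, 80 mm above the cover's rim. The rib is 50 mm long (cover x), 14 mm thick (cover y) and 28 mm tall above the cap.
- long_cover: A similar loose clip cover of another box, with the same rib but 138 (x) x 73 (y) mm: not to be used or moved. Origin at the centre of its rim.
- hammer: Loose hammer lying on the bench, 280 mm long; bystander.
- wrench: Loose wrench, 160 mm long; bystander.
- screwdriver: Loose screwdriver, 190 mm long; bystander.
- spray_can: Loose black spray can, 56 mm in diameter, 170 mm tall, standing; bystander.
- offcut: Loose steel plate offcut 90 x 50 x 12 mm; bystander.
- pipe_flange: Loose dark steel flange, 60 mm in diameter, 30 mm tall; bystander.
- big_washer: Loose steel washer, 40 mm in diameter, 5 mm thick; bystander.
Things that resemble listed ones, but are neither listed nor needed, are in the scene too. What is shaped like the cover but black or turquoise is not meant.

How it is judged:
On the way, in this order (a step that is already met when the one before it is completed fails the run):
1. the reset button is pressed fully down (value of joint reset_button above 0.005 m), for 0.05 s.
2. the button is let up again, before the cover is fitted (value of joint reset_button below 0.001 m and distance between cover and station_seat above 0.03 m), for 0.1 s.
3. the short cover has snapped on and sits home (z of cover in the frame of station_seat between -0.003 and 0.002 m and horizontal distance between cover and station_seat below 0.004 m and angle between the z axis of cover and the z axis of station, either way round below 0.06 rad and angle between the x axis of cover and the x axis of station, either way round below 0.1 rad and value of joint each of catch_a, catch_b below 0.001 m), for 0.2 s.
At the end, for the whole second after the job is handed in: The short cover sits home on the box (rim within 2 mm of the seat, centred within 4 mm, both catches out), the button is up under it, and the gripper still touches the cover and pushes it so that cover and box press on each other with more than 6 N (all of step 3 and value of joint reset_button below 0.001 m and contact force between the fingers and cover above 3 N and contact force between cover and station above 6 N and linear speed of cover below 0.01 m/s); the arm keeps its last pose, push and grip.
It fails at once if the long cover is moved by more than 30 mm (distance of long_cover from where it was at the start of the episode above 0.03 m).
It fails at once if a bystander is moved by more than 40 mm (distance of any of hammer, wrench, screwdriver, spray_can, offcut, pipe_flange, big_washer from where it was at the start of the episode above 0.04 m).
It also fails if it takes over 64 s, if anything falls off the work surface, if the arm or the gripper's body presses on something with over 40 N, if the wrist force passes 120 N, or if a joint passes its speed limit or range.

### The arm

A 7-joint arm with a two-finger parallel gripper is mounted at the origin on the work surface. World frame = base frame: x ahead of the robot, y to its left, z up, the work surface at z = 0. Lengths are in m, angles in rad, forces in N, time in s.
With the tool pointing down it reaches from about 0.425 to 0.825 m from the base axis. Payload 3.6 kg.
Tool frame: the origin (TCP) lies on the centre line of the jaws, within the pads' length; the fingertips stand 22 mm ahead of it and the grasp point (between the pads) lies 3 mm ahead of it; x points along the fingers, y is the direction in which the jaws open and shut, and the axes are right-handed (so a half turn about x gives the same grasp; the last joint's range is limited). The gripper opens to 85 mm and grips with 20 to 120 N. Pads are 22 mm wide; open, the fingers measure 114 mm over their backs; the gripper's body (76 mm by 85 mm) begins 54 mm behind the grasp point. The pads swing forward as they close: fully open they stand 13 mm farther back than shut.
Start: joints at [1.188, 0.615, -0.013, 1.423, 0.008, 1.103, -0.04], TCP at [0.227, -0.609, 0.253] pointing down, gripper open.
Joint ranges: [-3.12, 3.12], [-0.3, 2.06], [-1.34, 1.32], [0.26, 2.42], [-1.36, 4.5], [0.01, 1.98], [-2.84, 2.84]. Speed limits (rad/s): [2.79, 2.79, 3.14, 3.14, 3.14, 3.14, 3.14].

### API

Orientations are given as a unit quaternion [x, y, z, w].
In Python, from cell import arm, eyes gives the robot as it stands. The module is installed in compiled form; this text tells all that it offers.
- The arm moves only by the shell command python3 -m handwheel 'ROWS' [OPENING] [FORCE]. ROWS is JSON, a list of rows, each a list of 4 numbers: the shift along the tool's x, y, z scaled (see below), then the turn about the tool's x scaled (see below). A call has 1 to 12 rows; each row is the pose to reach, as a shift and turn from the pose commanded when the call began, along the tool's axes at that moment, turning the shorter way round; what a row does not reach only later rows make up. The controller multiplies each number of a shift by 0.1 m and each number of a turn by 360 degrees. A row lasts 1/12 s, in which the tool goes at most 41.7 mm and 7.16 degrees, less where a joint would pass 70% of its speed; a pose out of reach is approached as far as the arm can. A call with a number of a shift or a turn outside -1 to 1 is refused whole. A call with a gripper value outside its range is refused whole. OPENING is the finger opening in mm, from 0 to 85.4, set as the call begins (- or left out, the last holds). The fingers move at their own pace and stop on an object; FORCE is the grip in N (left out, the last holds). Time passes only in rows, so rows that repeat a pose let the fingers close. It gives the time, the measured TCP pose, the force and the opening at its end, in the units of the state.
- arm.observe(): the state, without advancing time (a new reading comes with each control period).
- eyes.capture(name): name is "scene" or "top" or "wrist"; returns a dict with "img" (480x640x3 uint8, blue, green, red), "range_z" (480x640 float32, m along the optical axis (not along the pixel's ray), 0 where there is no reading), "K" (3x3 intrinsics, pixels), "rvec" (rotation vector, rad) and "tvec" (3), from world to camera coordinates, as OpenCV has them; the wrist camera has in their place "T_tool_cam" (4x4, takes a point from camera to tool coordinates, whose origin is the TCP and whose axes are the tool frame's). Camera axes: x right, y down, z forward; pixel columns grow to the right and rows downward; lengths in m; the calibration is good to about 2 mm. A picture is of the moment at which its call begins: read the wrist's pose just before it.
- arm.finish_job(): hands the job in, once; it reports no verdict.
The state is a dict: "time_s": time; "joint_pos": joint angles; "qd": joint speeds; "effort": joint torques, N m; "tool_pos": TCP position; "ee_rot": TCP orientation; "contact_force": force on the tool from outside, world axes, zero at the start; "ft_torque": the same for the moment, N m; "gripper_width": finger opening in m.
Only numpy, scipy, OpenCV 4.12 (cv2) and the standard library are available. Lean on these libraries where they do the work, as an engineer would, in place of code of your own. Each camera call takes 0.05 s, during which the arm holds its last target. There are 200 camera calls.

## Working session

There is one attempt and no reset: what is moved stays moved. The work goes in short steps, Python scripts to look and compute and a shell command to move; the robot and the scene stay as the last step left them, time stands still between calls to the robot, and variables do not carry over. Pictures are saved under pics/ and viewed, about 8 in all and at most 12, crops included, and the job is handed in when it is done.

```bash
mkdir -p pics; cat > h.py <<'E'
import numpy as np, cv2
from cell import arm, eyes
from scipy.spatial.transform import Rotation as R
def cap(n):
    s=arm.observe(); c=eyes.capture(n)
    if n=="wrist":
        T=np.eye(4);T[:3,:3]=R.from_quat(s["ee_rot"]).as_matrix();T[:3,3]=s["tool_pos"];T=T@c["T_tool_cam"]
    else:
        M=np.eye(4);M[:3,:3]=cv2.Rodrigues(np.array(c["rvec"],float))[0];M[:3,3]=np.ravel(c["tvec"]);T=np.linalg.inv(M)
    c["T"]=T; return c
def cloud(c):
    z=c["range_z"];v,u=np.mgrid[:480,:640];K=np.array(c["K"])
    P=np.stack([(u-K[0,2])/K[0,0]*z,(v-K[1,2])/K[1,1]*z,z],-1)
    W=P@c["T"][:3,:3].T+c["T"][:3,3]; W[z==0]=np.nan; return W
def ray(c,u,v,h):
    K=np.array(c["K"]);d=c["T"][:3,:3]@np.array([(u-K[0,2])/K[0,0],(v-K[1,2])/K[1,1],1]);o=c["T"][:3,3]
    return o+d*(h-o[2])/d[2]
E
python3 - <<'E'
from h import *
for n in("scene","top"):
    c=cap(n);cv2.imwrite(f"pics/{n}1.png",c["img"]);np.save(f"pics/{n}1.npy",cloud(c));print(n,c["T"][:3,3].round(3),c["T"][:3,2].round(2))
s=arm.observe();print(s)
E
```

```text
scene [ 1.198 -0.121  0.85 ] [-0.64  0.15 -0.75]
top [0.368 0.071 1.034] [ 0.2  -0.02 -0.98]
{'time_s': 0.1, 'joint_pos': array([ 1.1874886 ,  0.61584772, -0.01259956,  1.42469978,  0.00807409,
        1.10340462, -0.04038097]), 'qd': array([-0.00019051, -0.0032096 ,  0.00173066, -0.00373994, -0.00150857,
       -0.0021985 ,  0.00103179]), 'effort': array([ 1.30113232e-03, -4.70381105e+01,  2.60274801e-01, -1.71571523e+01,
        1.00942308e-02,  5.86841052e-03, -7.64006245e-06]), 'tool_pos': array([ 0.22682874, -0.60847727,  0.25225048]), 'ee_rot': array([-0.69572943, -0.12630555,  0.69602972, -0.12470003]), 'contact_force': array([-0.8105114 , -0.90956577, -0.62610428]), 'ft_torque': array([ 0.01414143, -0.00217956,  0.03315399]), 'gripper_width': 0.08532038411481856}
```

View pics/top1.png

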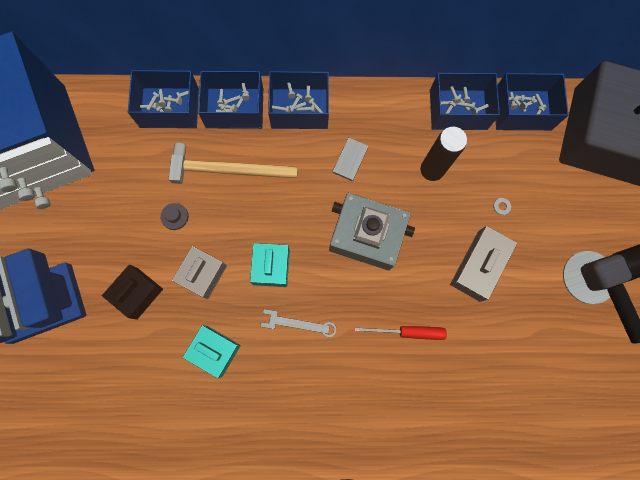

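View pics/scene1.png

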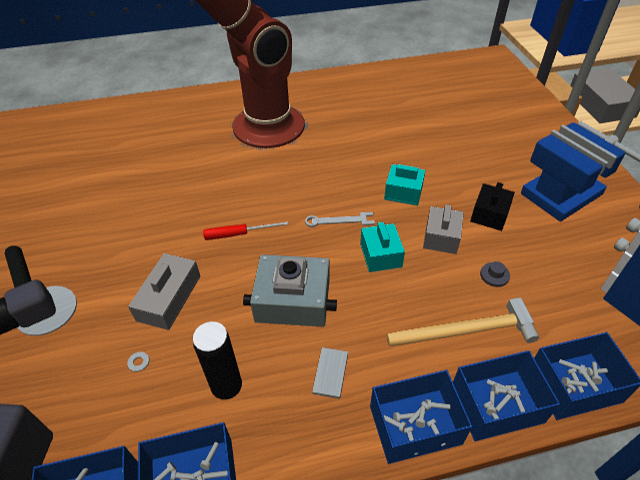

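Top view: x is up and y is left. The candidates for the short cover are:
- Grey block at (199,272): short and grey.
- Grey block at (485,263): the long cover.
- Turquoise blocks at (270,265) and (211,351).
- Black block at (132,291).

By the description I choose (199,272). The starter box is at (371,230), button at (373,225).

```bash
cat > meas.py <<'E'
from h import *
def rect(W,c,r,lo,hi):
    m=(np.hypot(W[...,0]-c[0],W[...,1]-c[1])<r)&(W[...,2]>lo)&(W[...,2]<hi)
    p=W[m]
    (cx,cy),(w,h),a=cv2.minAreaRect((p[:,:2]*1000).astype(np.float32))
    if w<h: w,h,a=h,w,a+90
    return dict(n=len(p),c=(round(cx,1),round(cy,1)),wh=(round(w,1),round(h,1)),ang=round((a+90)%180-90,1),z=np.round(np.median(p[:,2]),4))
E
python3 - <<'E'
from meas import *
Wt=np.load("pics/top1.npy");Ws=np.load("pics/scene1.npy")
for nm,pt,ps in(("cover",(199,272),(444,228)),("stn",(371,230),(290,290)),("long",(485,263),(165,290))):
    c=Wt[pt[1],pt[0]];print(nm,"top",c.round(3),"scene",Ws[ps[1],ps[0]].round(3))
    for W in(Wt,Ws):
        bands=[(.07,.09),(.045,.06)] if nm!="stn" else [(.106,.12),(.09,.1),(.065,.075)]
        for b in bands:
            r=.06 if nm=="cover" else .1
            try:print(b,rect(W,c,r,*b))
            except Exception as e:print(b,e)
im=cv2.imread("pics/top1.png");a=im[225:320,100:290];b=im[180:280,320:420]
cv2.imwrite("pics/crop1.png",np.hstack([cv2.resize(a,(570,285)),cv2.resize(b,(200,285))]))
E
```

```text
cover top [0.51  0.301 0.058] scene [0.533 0.295 0.057]
(0.07, 0.09) {'n': 205, 'c': (512.7, 306.1), 'wh': (49.6, 14.6), 'ang': -28.1, 'z': np.float64(0.0797)}
(0.045, 0.06) {'n': 1201, 'c': (513.0, 306.4), 'wh': (81.9, 74.4), 'ang': -27.9, 'z': np.float64(0.0523)}
(0.07, 0.09) {'n': 135, 'c': (512.4, 305.4), 'wh': (53.8, 14.0), 'ang': -27.7, 'z': np.float64(0.0809)}
(0.045, 0.06) {'n': 879, 'c': (511.6, 306.0), 'wh': (89.9, 72.9), 'ang': -27.8, 'z': np.float64(0.0534)}
stn top [ 0.588 -0.047  0.102] scene [ 0.633 -0.057  0.083]
(0.106, 0.12) {'n': 133, 'c': (599.3, -49.2), 'wh': (27.3, 23.4), 'ang': -60.4, 'z': np.float64(0.1122)}
(0.09, 0.1) {'n': 560, 'c': (599.9, -49.3), 'wh': (72.0, 55.3), 'ang': -20.3, 'z': np.float64(0.0954)}
(0.065, 0.075) {'n': 2713, 'c': (599.5, -49.2), 'wh': (139.9, 120.0), 'ang': 71.8, 'z': np.float64(0.0701)}
(0.106, 0.12) {'n': 138, 'c': (599.3, -50.8), 'wh': (27.0, 24.3), 'ang': 22.2, 'z': np.float64(0.1124)}
(0.09, 0.1) {'n': 535, 'c': (599.9, -50.1), 'wh': (71.6, 55.5), 'ang': -18.3, 'z': np.float64(0.0959)}
(0.065, 0.075) {'n': 2556, 'c': (598.9, -49.9), 'wh': (140.1, 124.0), 'ang': 71.6, 'z': np.float64(0.0709)}
long top [ 0.528 -0.282  0.069] scene [ 0.554 -0.289  0.054]
(0.07, 0.09) {'n': 194, 'c': (533.5, -292.5), 'wh': (50.7, 14.5), 'ang': -30.3, 'z': np.float64(0.0796)}
(0.045, 0.06) {'n': 2113, 'c': (533.0, -292.7), 'wh': (138.9, 74.2), 'ang': -30.5, 'z': np.float64(0.052)}
(0.07, 0.09) {'n': 229, 'c': (533.2, -293.4), 'wh': (51.0, 16.5), 'ang': -29.7, 'z': np.float64(0.0795)}
(0.045, 0.06) {'n': 1962, 'c': (532.2, -293.1), 'wh': (141.2, 75.8), 'ang': -30.2, 'z': np.float64(0.0527)}
```

View pics/crop1.png

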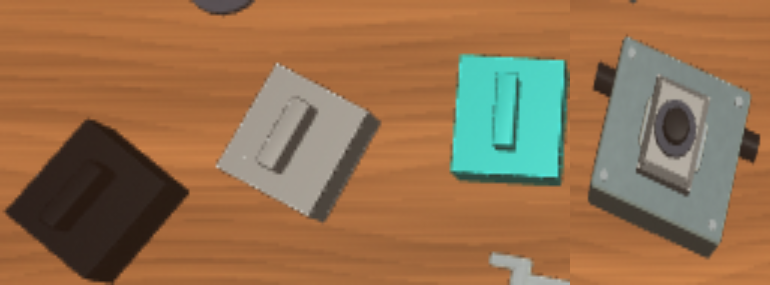

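The crop shows the grey short cover in the middle, between the black and turquoise lookalikes, so the choice holds. Next I'll work out the tool axes, the shifts and the obstacles.

```bash
cat > go.py <<'E'
from h import *
import sys
# usage: go.py x y z [jaw angle deg]: shift in tool axes /0.1m, turn /360
def go(t,ang=None):
    s=arm.observe();A=R.from_quat(s["ee_rot"]).as_matrix();p=s["tool_pos"]
    yaw=np.degrees(np.arctan2(A[1,1],A[0,1]))
    d=A.T@(np.array(t)-p)
    print("t",round(s["time_s"],2),"pos",p.round(4),"x",A[:,0].round(3),"yaw_y",yaw.round(2),"F",s["contact_force"].round(1),"w",round(s["gripper_width"],4))
    print("shift units",(d/.1).round(3))
    if ang is not None:
        e=(ang-yaw+90)%180-90; print("turn about tool x: %.4f units (yaw err %.2f)"%(-e/360,e), "q7",s["joint_pos"][6].round(3))
if __name__=="__main__":
    a=list(map(float,sys.argv[1:]));go(a[:3],a[3] if len(a)>3 else None)
E
python3 go.py 0.5995 -0.0495 0.15 71.5
python3 go.py 0.5125 0.306 0.15 62
python3 - <<'E'
from h import *
A=R.from_quat(arm.observe()["ee_rot"]).as_matrix();print(A.round(3))
for n in("top","scene"):
    W=np.load(f"pics/{n}1.npy");m=(W[...,2]>.12)&(W[...,0]>.1)&(W[...,0]<.85)&(abs(W[...,1])<.75)&(W[...,2]<.6)
    p=W[m];k=(p[:,:2]*10).round().astype(int)
    for q in np.unique(k,axis=0):
        s=p[(k==q).all(1)]
        if len(s)>5: print(n,q/10,s[:,2].max().round(2),len(s))
E
```

```text
t 0.1 pos [ 0.2268 -0.6085  0.2523] x [-0.001  0.002 -1.   ] yaw_y -69.55 F [-0.8 -0.9 -0.6] w 0.0853
shift units [ 1.032 -3.933 -5.445]
turn about tool x: 0.1082 units (yaw err -38.95) q7 -0.04
t 0.1 pos [ 0.2268 -0.6085  0.2523] x [-0.001  0.002 -1.   ] yaw_y -69.55 F [-0.8 -0.9 -0.6] w 0.0853
shift units [ 1.04  -7.568 -5.871]
turn about tool x: 0.1346 units (yaw err -48.45) q7 -0.04
[[-0.001  0.349 -0.937]
 [ 0.002 -0.937 -0.349]
 [-1.    -0.002  0.   ]]
top [0.4 0.5] 0.15 60
top [0.4 0.6] 0.16 1513
top [0.5 0.6] 0.16 1930
top [0.5 0.7] 0.13 10
top [0.6 0.6] 0.18 34
top [ 0.7 -0.6] 0.12 12
top [ 0.7 -0.2] 0.17 528
top [0.7 0.6] 0.21 2527
top [0.7 0.7] 0.17 93
top [ 0.8 -0.6] 0.14 613
top [ 0.8 -0.5] 0.13 489
top [ 0.8 -0.2] 0.17 356
top [0.8 0.6] 0.21 2576
top [0.8 0.7] 0.2 46
scene [0.4 0.5] 0.15 49
scene [0.4 0.6] 0.16 884
scene [0.4 0.7] 0.16 257
scene [0.5 0.6] 0.16 1482
scene [0.5 0.7] 0.16 592
scene [ 0.7 -0.2] 0.17 328
scene [0.7 0.6] 0.19 281
scene [ 0.8 -0.5] 0.12 246
scene [ 0.8 -0.2] 0.17 1094
scene [0.8 0.6] 0.16 100
```

```bash
python3 -m handwheel '[[0,-0.24,-0.33,0],[0,-0.48,-0.67,0],[0,-0.72,-1,0],[0,-0.72,-1,0]]' 0 40
python3 -m handwheel '[[0,-0.24,-0.33,0],[0,-0.48,-0.67,0],[0,-0.72,-1,0],[0,-0.72,-1,0]]'
python3 -m handwheel '[[0,-0.24,-0.33,0],[0,-0.48,-0.67,0],[0,-0.72,-1,0],[0,-0.72,-1,0]]'
python3 -m handwheel '[[0,-0.24,-0.33,0],[0,-0.48,-0.67,0],[0,-0.72,-1,0],[0,-0.72,-1,0]]'
python3 -m handwheel '[[0,-0.24,-0.33,0],[0,-0.48,-0.67,0],[0,-0.72,-1,0],[0,-0.72,-1,0]]'
python3 -m handwheel '[[0,-0.16,-0.22,0.018],[0,-0.33,-0.44,0.036],[0.2,-0.33,-0.44,0.054],[0.4,-0.33,-0.44,0.072],[0.6,-0.33,-0.44,0.09],[0.8,-0.33,-0.44,0.108],[0.8,-0.33,-0.44,0.108],[0.8,-0.33,-0.44,0.108]]'
python3 go.py 0.5995 -0.0495 0.127 71.6
```

```text
time_s: 0.43
tool_pos: [0.3037, -0.4975, 0.2529]
ee_rot: [0.697, 0.133, -0.693, 0.128]
contact_force: [0.8, 1.2, 0.5]
gripper_width: 0.0387
time_s: 0.77
tool_pos: [0.3712, -0.3947, 0.2531]
ee_rot: [0.697, 0.133, -0.693, 0.129]
contact_force: [0.7, 1.0, 0.7]
gripper_width: 0.0
time_s: 1.1
tool_pos: [0.4389, -0.2919, 0.2532]
ee_rot: [0.697, 0.133, -0.693, 0.129]
contact_force: [0.7, 1.4, -0.0]
gripper_width: -0.0003
time_s: 1.43
tool_pos: [0.5066, -0.189, 0.2532]
ee_rot: [0.697, 0.133, -0.693, 0.129]
contact_force: [0.3, 0.7, -0.9]
gripper_width: -0.0002
time_s: 1.77
tool_pos: [0.5741, -0.086, 0.253]
ee_rot: [0.697, 0.134, -0.693, 0.128]
contact_force: [0.5, 2.5, -0.5]
gripper_width: 0.0001
time_s: 2.43
tool_pos: [0.5987, -0.0512, 0.1723]
ee_rot: [-0.697, 0.112, 0.699, 0.112]
contact_force: [0.2, 0.2, 0.3]
gripper_width: -0.0004
t 2.43 pos [ 0.5987 -0.0512  0.1723] x [-0.003 -0.    -1.   ] yaw_y -108.26 F [0.2 0.2 0.3] w -0.0004
shift units [ 0.453 -0.019 -0.004]
turn about tool x: 0.0004 units (yaw err -0.14) q7 -1.775
```

```bash
python3 -m handwheel '[[0.15,-0.02,0,0],[0.3,-0.02,0,0],[0.36,-0.02,0,0],[0.4,-0.02,0,0],[0.44,-0.02,0,0],[0.45,-0.02,0,0],[0.45,-0.02,0,0],[0.45,-0.02,0,0]]'
```

```text
time_s: 3.1
tool_pos: [0.6004, -0.0493, 0.1294]
ee_rot: [0.698, -0.113, -0.698, -0.113]
contact_force: [-2.8, -0.2, 4.6]
gripper_width: -0.0001
```

```bash
python3 -m handwheel '[[0.01,0,0,0],[0.03,0,0,0],[0.04,0,0,0],[0.04,0,0,0],[0.04,0,0,0]]'
```

```text
time_s: 3.52
tool_pos: [0.6005, -0.0492, 0.1279]
ee_rot: [0.699, -0.113, -0.697, -0.113]
contact_force: [-6.2, 0.3, 19.4]
gripper_width: 0.0003
```

Bottomed out at 19 N, with the tip at about 106 mm. Next: lift and move to the cover.

```bash
python3 -m handwheel '[[-0.3,0,0,0],[-0.6,0,0,0],[-0.9,0,0,0],[-0.9,0,0,0],[-0.9,0,0,0]]' 50 40
python3 go.py 0.5125 0.306 0.2 62
```

```text
time_s: 3.93
tool_pos: [0.6017, -0.0488, 0.2162]
ee_rot: [0.7, -0.113, -0.696, -0.113]
contact_force: [-0.7, 0.2, -0.4]
gripper_width: 0.05
t 3.93 pos [ 0.6017 -0.0488  0.2162] x [ 0.006 -0.    -1.   ] yaw_y -108.41 F [-0.7  0.2 -0.4] w 0.05
shift units [ 0.157 -3.084  1.968]
turn about tool x: 0.0266 units (yaw err -9.59) q7 -1.786
```

```bash
python3 -m handwheel '[[0,-0.26,0.16,0],[0,-0.52,0.33,0],[0,-0.77,0.49,0]]'
python3 -m handwheel '[[0,-0.26,0.16,0],[0,-0.52,0.33,0],[0,-0.77,0.49,0]]'
python3 -m handwheel '[[0,-0.26,0.16,0],[0,-0.52,0.33,0],[0,-0.77,0.49,0]]'
python3 -m handwheel '[[0,-0.26,0.16,0.01],[0,-0.52,0.33,0.02],[0,-0.77,0.49,0.027],[0,-0.77,0.49,0.027],[0,-0.77,0.49,0.027],[0,-0.77,0.49,0.027]]'
python3 go.py 0.5125 0.306 0.12 62
python3 - <<'E'
from meas import *
c=cap("wrist");W=cloud(c);cv2.imwrite("pics/w1.png",c["img"])
print(rect(W,(.5125,.306),.06,.07,.09),rect(W,(.5125,.306),.06,.045,.06))
E
```

```text
time_s: 4.18
tool_pos: [0.5769, 0.0406, 0.2125]
ee_rot: [-0.697, 0.114, 0.699, 0.114]
contact_force: [0.1, 0.6, 0.6]
gripper_width: 0.0502
time_s: 4.43
tool_pos: [0.5544, 0.1299, 0.2125]
ee_rot: [-0.697, 0.113, 0.699, 0.113]
contact_force: [0.6, 0.5, 0.1]
gripper_width: 0.05
time_s: 4.68
tool_pos: [0.5323, 0.2184, 0.2125]
ee_rot: [-0.697, 0.113, 0.699, 0.113]
contact_force: [0.0, 0.7, 0.7]
gripper_width: 0.0495
time_s: 5.18
tool_pos: [0.5113, 0.3043, 0.2129]
ee_rot: [-0.686, 0.173, 0.686, 0.171]
contact_force: [0.7, -1.6, -0.6]
gripper_width: 0.0501
t 5.18 pos [0.5113 0.3043 0.2129] x [-0.002 -0.002 -1.   ] yaw_y -118.15 F [ 0.7 -1.6 -0.6] w 0.0501
shift units [ 0.928 -0.023 -0.003]
turn about tool x: -0.0004 units (yaw err 0.15) q7 -2.548
{'n': 1446, 'c': (512.7, 304.7), 'wh': (50.0, 14.0), 'ang': -27.8, 'z': np.float64(0.0798)} {'n': 8576, 'c': (512.4, 304.8), 'wh': (82.5, 73.1), 'ang': -27.6, 'z': np.float64(0.052)}
```

View pics/w1.png

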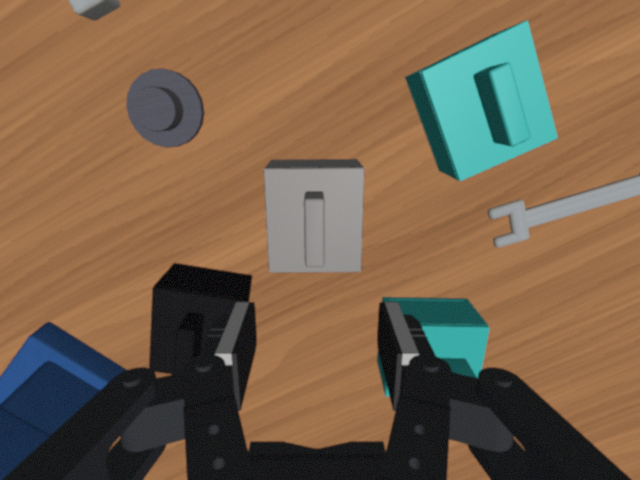

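The wrist view shows the short grey cover at (315,215), centred between the jaws, with its rib upright at (315,230). The black (205,310) and turquoise (435,330) neighbours are clear of the fingers. Descending.

```bash
python3 -m handwheel '[[0.3,-0.012,-0.008,0],[0.6,-0.012,-0.008,0],[0.85,-0.012,-0.008,0],[0.85,-0.012,-0.008,0],[0.85,-0.012,-0.008,0]]' 36 60
python3 -m handwheel '[[0.15,0,0,0],[0.3,0,0,0],[0.4,0,0,0],[0.48,0,0,0],[0.48,0,0,0],[0.48,0,0,0]]'
python3 go.py 0.5126 0.305 0.078 62.2
```

```text
time_s: 5.65
tool_pos: [0.5129, 0.3039, 0.1283]
ee_rot: [-0.685, 0.174, 0.686, 0.172]
contact_force: [-0.1, -0.4, 0.4]
gripper_width: 0.036
time_s: 6.15
tool_pos: [0.5133, 0.3059, 0.0819]
ee_rot: [0.686, -0.172, -0.686, -0.172]
contact_force: [1.2, 0.4, -0.0]
gripper_width: 0.0359
t 6.15 pos [0.5133 0.3059 0.0819] x [ 0.001  0.    -1.   ] yaw_y -118.17 F [ 1.2  0.4 -0. ] w 0.0359
shift units [0.039 0.012 0.002]
turn about tool x: -0.0010 units (yaw err 0.37) q7 -2.523
```

```bash
python3 -m handwheel '[[0.015,0.005,0,0],[0.03,0.01,0,0],[0.03,0.01,0,0],[0.03,0.01,0,0]]'
python3 -m handwheel '[[0,0,0,0],[0,0,0,0],[0,0,0,0],[0,0,0,0],[0,0,0,0],[0,0,0,0],[0,0,0,0]]' 0 100
python3 go.py 0.5126 0.305 0.078 62.2
```

```text
time_s: 6.48
tool_pos: [0.5125, 0.3052, 0.0787]
ee_rot: [0.686, -0.172, -0.686, -0.172]
contact_force: [0.1, 0.0, 0.3]
gripper_width: 0.036
time_s: 7.07
tool_pos: [0.5127, 0.3053, 0.0788]
ee_rot: [0.686, -0.172, -0.686, -0.172]
contact_force: [0.5, -0.0, 5.6]
gripper_width: 0.0122
t 7.07 pos [0.5127 0.3053 0.0788] x [ 0.001  0.001 -1.   ] yaw_y -118.15 F [ 0.5 -0.   5.6] w 0.0122
shift units [ 0.008  0.003 -0.001]
turn about tool x: -0.0010 units (yaw err 0.35) q7 -2.522
```

```bash
python3 -m handwheel '[[-0.1,0,0,0],[-0.3,0,0,0],[-0.6,0,0,0],[-0.8,0,0,0],[-0.8,0,0,0]]'
python3 -m handwheel '[[-0.3,0,0,0],[-0.6,0,0,0],[-0.7,0,0,0],[-0.7,0,0,0],[-0.7,0,0,0],[-0.7,0,0,0]]'
python3 go.py 0.5997 -0.0493 0.225 71.6
python3 - <<'E'
from meas import *
c=cap("wrist");W=cloud(c);cv2.imwrite("pics/w2.png",c["img"])
p=arm.observe()["tool_pos"];print(p)
try: print(rect(W,p,.07,.19,.206))
except Exception as e: print(e)
c=cap("scene");cv2.imwrite("pics/s2.png",c["img"]);W=cloud(c)
try: print(rect(W,p,.07,.19,.215))
except Exception as e: print(e)
E
```

```text
time_s: 7.48
tool_pos: [0.5147, 0.3062, 0.1627]
ee_rot: [0.688, -0.17, -0.684, -0.174]
contact_force: [1.6, 0.5, -1.5]
gripper_width: 0.012
time_s: 7.98
tool_pos: [0.511, 0.3044, 0.2259]
ee_rot: [-0.685, 0.173, 0.687, 0.171]
contact_force: [-0.4, -0.2, -2.1]
gripper_width: 0.0119
t 7.98 pos [0.511  0.3044 0.2259] x [-0.004 -0.003 -1.   ] yaw_y -118.15 F [-0.4 -0.2 -2.1] w 0.0119
shift units [ 0.014  2.7   -2.451]
turn about tool x: -0.0271 units (yaw err 9.75) q7 -2.549
[0.51102604 0.30443761 0.2258248 ]
{'n': 17378, 'c': (516.8, 300.7), 'wh': (73.6, 69.2), 'ang': 62.1, 'z': np.float64(0.199)}
{'n': 937, 'c': (512.0, 304.1), 'wh': (85.2, 73.1), 'ang': -28.0, 'z': np.float64(0.2003)}
```

View pics/w2.png

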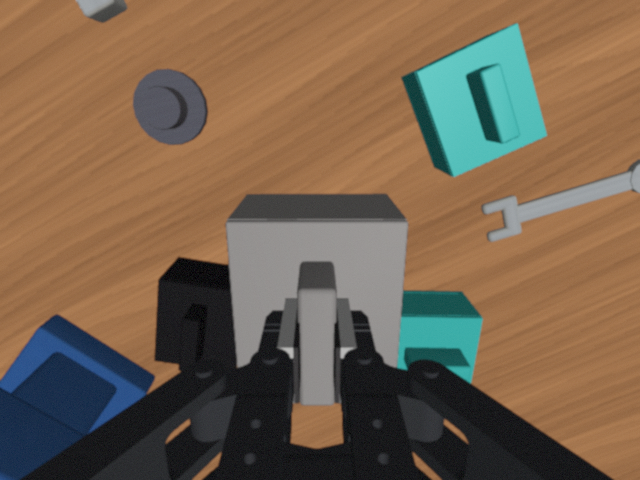

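The wrist view shows the rib held centrally between the jaws at (318,330), with the cover level. Carrying it to the box.

```bash
python3 -m handwheel '[[0,0.22,-0.2,0],[0,0.45,-0.41,0],[0,0.67,-0.61,0],[0,0.67,-0.61,0]]'
python3 -m handwheel '[[0,0.22,-0.2,0],[0,0.45,-0.41,0],[0,0.67,-0.61,0],[0,0.67,-0.61,0]]'
python3 -m handwheel '[[0,0.22,-0.2,0],[0,0.45,-0.41,0],[0,0.67,-0.61,0],[0,0.67,-0.61,0]]'
python3 -m handwheel '[[0,0.22,-0.2,-0.01],[0,0.45,-0.41,-0.02],[0,0.67,-0.61,-0.027],[0,0.67,-0.61,-0.027],[0,0.67,-0.61,-0.027],[0,0.67,-0.61,-0.027],[0,0.67,-0.61,-0.027],[0,0.67,-0.61,-0.027]]'
cat > both.py <<'E'
from meas import *
for n in("scene","top"):
    a=[arm.observe()["tool_pos"]];c=cap(n);W=cloud(c);p=arm.observe()["tool_pos"];zc=p[2]-.0788
    for r in((zc+.045,zc+.057),(.065,.075),(.09,.1)):
        try: print(n,np.round(r,3),rect(W,p if r[0]>.1 else (.5995,-.0495),.07 if r[0]!=.065 else .1,*r))
        except Exception as e: print(n,"none")
E
python3 go.py 0.5997 -0.0493 0.21 71.7; python3 both.py
```

```text
time_s: 8.42
tool_pos: [0.5366, 0.2075, 0.2272]
ee_rot: [0.685, -0.179, -0.684, -0.173]
contact_force: [-0.3, -2.1, -1.0]
gripper_width: 0.0117
time_s: 8.75
tool_pos: [0.5581, 0.1197, 0.2274]
ee_rot: [0.685, -0.179, -0.684, -0.173]
contact_force: [0.8, -1.8, -1.4]
gripper_width: 0.0123
time_s: 9.08
tool_pos: [0.5797, 0.0319, 0.2274]
ee_rot: [0.685, -0.179, -0.684, -0.173]
contact_force: [0.5, -2.6, -1.0]
gripper_width: 0.0121
time_s: 9.75
tool_pos: [0.6008, -0.0442, 0.2279]
ee_rot: [-0.698, 0.112, 0.698, 0.113]
contact_force: [-0.3, -0.1, -1.3]
gripper_width: 0.0125
t 9.75 pos [ 0.6008 -0.0442  0.2279] x [-0.001  0.001 -1.   ] yaw_y -108.28 F [-0.3 -0.1 -1.3] w 0.0125
shift units [ 0.179  0.052 -0.006]
turn about tool x: 0.0001 units (yaw err -0.02) q7 -1.787
scene [0.194 0.206] {'n': 1087, 'c': (601.5, -43.9), 'wh': (84.8, 73.3), 'ang': -18.0, 'z': np.float64(0.2019)}
scene [0.065 0.075] {'n': 2314, 'c': (599.4, -50.1), 'wh': (140.3, 122.4), 'ang': 72.0, 'z': np.float64(0.0709)}
scene [0.09 0.1 ] {'n': 372, 'c': (613.7, -54.4), 'wh': (55.6, 43.0), 'ang': 71.8, 'z': np.float64(0.0956)}
top [0.194 0.206] {'n': 552, 'c': (588.6, -29.7), 'wh': (55.4, 50.4), 'ang': 72.5, 'z': np.float64(0.2016)}
top [0.065 0.075] {'n': 1183, 'c': (603.6, -33.3), 'wh': (117.6, 107.1), 'ang': -18.3, 'z': np.float64(0.0702)}
top [0.09 0.1 ] {'n': 99, 'c': (569.5, -38.9), 'wh': (52.5, 9.3), 'ang': 71.3, 'z': np.float64(0.0936)}
```

```bash
python3 -m handwheel '[[0,0.03,-0.006,0],[0.1,0.052,-0.006,0],[0.2,0.052,-0.006,0],[0.3,0.052,-0.006,0],[0.4,0.052,-0.006,0],[0.4,0.052,-0.006,0],[0.4,0.052,-0.006,0],[0.4,0.052,-0.006,0]]'
python3 go.py 0.5997 -0.0495 0.168 71.7; python3 both.py
```

```text
time_s: 10.52
tool_pos: [0.6002, -0.0514, 0.1883]
ee_rot: [0.698, -0.113, -0.698, -0.113]
contact_force: [-0.2, -0.6, -1.0]
gripper_width: 0.0122
t 10.52 pos [ 0.6002 -0.0514  0.1883] x [ 0.  0. -1.] yaw_y -108.43 F [-0.2 -0.6 -1. ] w 0.0122
shift units [ 0.203 -0.016  0.011]
turn about tool x: -0.0004 units (yaw err 0.13) q7 -1.773
scene [0.155 0.167] {'n': 1017, 'c': (601.7, -51.4), 'wh': (81.6, 73.3), 'ang': -18.3, 'z': np.float64(0.1623)}
scene [0.065 0.075] {'n': 2163, 'c': (599.8, -50.3), 'wh': (140.5, 122.6), 'ang': 72.0, 'z': np.float64(0.0709)}
scene [0.09 0.1 ] {'n': 102, 'c': (630.0, -59.5), 'wh': (54.3, 10.6), 'ang': 71.2, 'z': np.float64(0.0931)}
top [0.155 0.167] {'n': 508, 'c': (587.8, -37.2), 'wh': (55.9, 49.7), 'ang': 71.3, 'z': np.float64(0.1621)}
top [0.065 0.075] {'n': 1254, 'c': (602.9, -35.5), 'wh': (118.5, 111.7), 'ang': -18.3, 'z': np.float64(0.0701)}
top [0.09 0.1 ] {'n': 4, 'c': (565.5, -41.6), 'wh': (29.7, 0.5), 'ang': 70.0, 'z': np.float64(0.0903)}
```

```bash
python3 -m handwheel '[[0,-0.011,0.014,0],[0.05,-0.011,0.014,0],[0.1,-0.011,0.014,0],[0.15,-0.011,0.014,0],[0.2,-0.011,0.014,0],[0.2,-0.011,0.014,0],[0.2,-0.011,0.014,0]]'
python3 go.py 0.5997 -0.0495 0.168 71.7; python3 both.py
```

```text
time_s: 11.2
tool_pos: [0.5986, -0.0499, 0.1677]
ee_rot: [-0.697, 0.113, 0.698, 0.113]
contact_force: [-0.0, 1.2, -1.0]
gripper_width: 0.0117
t 11.2 pos [ 0.5986 -0.0499  0.1677] x [-0.001  0.    -1.   ] yaw_y -108.44 F [-0.   1.2 -1. ] w 0.0117
shift units [-0.003 -0.008 -0.009]
turn about tool x: -0.0004 units (yaw err 0.14) q7 -1.772
scene [0.134 0.146] {'n': 972, 'c': (599.9, -49.8), 'wh': (81.8, 73.2), 'ang': -18.0, 'z': np.float64(0.1417)}
scene [0.065 0.075] {'n': 2120, 'c': (599.8, -50.4), 'wh': (140.3, 122.2), 'ang': 71.7, 'z': np.float64(0.0709)}
scene [0.09 0.1 ] {'n': 142, 'c': (624.9, -38.3), 'wh': (104.2, 53.2), 'ang': -62.8, 'z': np.float64(0.0956)}
top [0.135 0.147] {'n': 468, 'c': (585.6, -35.6), 'wh': (56.7, 48.8), 'ang': 71.4, 'z': np.float64(0.1415)}
top [0.065 0.075] {'n': 1084, 'c': (603.1, -31.7), 'wh': (115.6, 104.3), 'ang': -18.3, 'z': np.float64(0.0701)}
top [0.09 0.1 ] {'n': 41, 'c': (577.2, -22.1), 'wh': (81.4, 40.2), 'ang': 31.9, 'z': np.float64(0.0949)}
```

The cover is centred on the box to within 1 mm with no contact force, so I'll press down.

```bash
python3 -m handwheel '[[0.03,0,0,0],[0.06,0,0,0],[0.08,0,0,0],[0.1,0,0,0],[0.1,0,0,0],[0.1,0,0,0]]' 0 120
python3 -m handwheel '[[0.02,0,0,0],[0.04,0,0,0],[0.06,0,0,0],[0.08,0,0,0],[0.08,0,0,0],[0.08,0,0,0]]'
python3 go.py 0.5997 -0.0495 0.1488 71.7
```

```text
time_s: 11.8
tool_pos: [0.5994, -0.0505, 0.16]
ee_rot: [0.699, -0.113, -0.697, -0.113]
contact_force: [-1.8, -0.4, 6.1]
gripper_width: 0.0116
time_s: 12.3
tool_pos: [0.5984, -0.0497, 0.1496]
ee_rot: [-0.697, 0.113, 0.699, 0.113]
contact_force: [0.7, -0.1, -1.6]
gripper_width: 0.0116
t 12.3 pos [ 0.5984 -0.0497  0.1496] x [-0.002  0.    -1.   ] yaw_y -108.44 F [ 0.7 -0.1 -1.6] w 0.0116
shift units [ 0.008 -0.006 -0.011]
turn about tool x: -0.0004 units (yaw err 0.14) q7 -1.77
```

Snapped: the force dropped and z is near home. Now adding the holding push.

```bash
python3 -m handwheel '[[0.01,0,0,0],[0.02,0,0,0],[0.03,0,0,0],[0.03,0,0,0],[0.03,0,0,0],[0.03,0,0,0]]'
python3 go.py 0.5997 -0.0495 0.1488 71.7; python3 both.py
```

```text
time_s: 12.8
tool_pos: [0.5987, -0.0497, 0.1489]
ee_rot: [-0.698, 0.113, 0.698, 0.113]
contact_force: [-3.2, 0.5, 8.0]
gripper_width: 0.0118
t 12.8 pos [ 0.5987 -0.0497  0.1489] x [-0.     0.001 -1.   ] yaw_y -108.42 F [-3.2  0.5  8. ] w 0.0118
shift units [ 0.001 -0.005 -0.009]
turn about tool x: -0.0003 units (yaw err 0.12) q7 -1.77
scene [0.115 0.127] {'n': 957, 'c': (599.7, -49.4), 'wh': (84.2, 73.4), 'ang': -18.2, 'z': np.float64(0.1229)}
scene [0.065 0.075] {'n': 2028, 'c': (599.3, -50.2), 'wh': (140.2, 122.8), 'ang': 71.7, 'z': np.float64(0.0708)}
scene [0.09 0.1 ] {'n': 151, 'c': (625.3, -38.6), 'wh': (103.3, 52.9), 'ang': -63.3, 'z': np.float64(0.0951)}
top [0.115 0.127] {'n': 450, 'c': (585.0, -34.8), 'wh': (55.2, 48.3), 'ang': 71.4, 'z': np.float64(0.1223)}
top [0.065 0.075] {'n': 960, 'c': (603.6, -30.9), 'wh': (117.0, 102.5), 'ang': -18.2, 'z': np.float64(0.0702)}
top [0.09 0.1 ] {'n': 37, 'c': (569.4, -23.4), 'wh': (68.2, 29.7), 'ang': 41.8, 'z': np.float64(0.0944)}
```

```bash
python3 -m handwheel '[[0.01,0,0,0],[0.02,0,0,0],[0.02,0,0,0],[0.02,0,0,0],[0.02,0,0,0],[0.02,0,0,0],[0.02,0,0,0],[0.02,0,0,0]]'
python3 go.py 0.5997 -0.0495 0.1488 71.7
python3 - <<'E'
from h import *
c=cap("scene");cv2.imwrite("pics/s3.png",cv2.resize(c["img"][120:400,100:520],(800,533)))
E
```

```text
time_s: 13.57
tool_pos: [0.5987, -0.0497, 0.1488]
ee_rot: [0.698, -0.113, -0.698, -0.113]
contact_force: [-7.4, 0.5, 16.2]
gripper_width: 0.0117
t 13.57 pos [ 0.5987 -0.0497  0.1488] x [ 0.     0.001 -1.   ] yaw_y -108.43 F [-7.4  0.5 16.2] w 0.0117
shift units [ 0.    -0.005 -0.009]
turn about tool x: -0.0004 units (yaw err 0.13) q7 -1.769
```

View pics/s3.png

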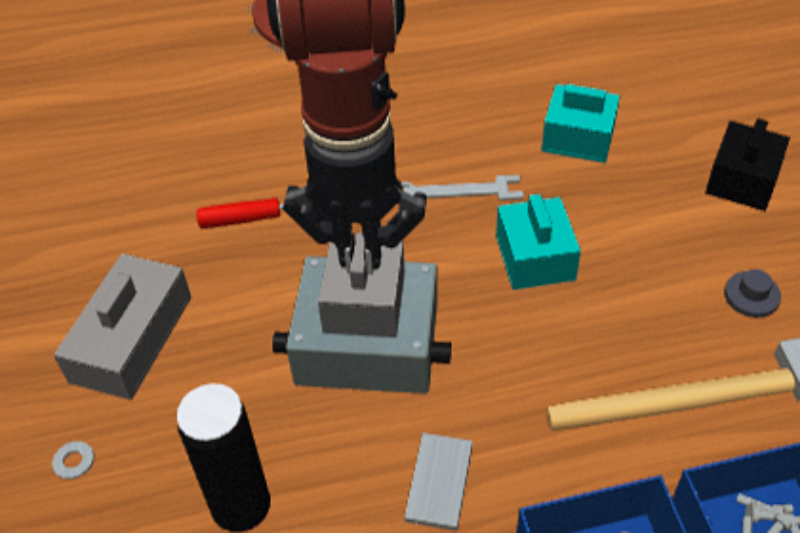

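The picture shows the cover seated flat on the box at (360,290), still gripped by the rib. The long cover (125,325) and the other items are where they were. The push is steady at 16 N.

```bash
python3 -c "
from cell import arm
print(arm.observe()['contact_force']);print(arm.finish_job())"
```

```text
[-7.45749529  1.13024985 16.52784912]
the job is handed in; nothing more can be done
None
```

I pressed the reset button fully down and released it, then snapped the short grey cover onto the starter box. I handed in at about 13.6 s of the 64 s, with the gripper still pushing the cover down.

- **Button:** it bottomed out at 19 N with the fingertips about 106 mm above the bench. I then lifted 88 mm clear, so it could spring back. I had no direct reading of the button joint, before or after fitting.
- **Snap:** the push rose to 6 N at the catches. It was about 0 N at my next reading, 10 mm lower. I only read the force at the end of each move, so the 10–16 N peak was not seen, and the catch joints could not be read either.
- **Fit:** the top of the cap measured 122 to 123 mm above the bench, which matches the 122 mm expected when home. The scene camera put it within 1 mm of the box centre and aligned to within about 0.1°. The top camera's view was partly blocked by the arm, so I did not use its centre readings.
- **Final push:** the wrist read 16.5 N downward and held steady, with about 7 N sideways. Grip was set to 120 N.
- **Everything else:** in the last picture, the long cover and the other items in view looked unmoved.

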